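# Line specimen pots up by size in the carrier

### The job

Line the four red-lidded specimen pots up in the beige carrier by size, one to a pocket: the largest in the pocket next to the carrier's handle, then each one smaller than the last, with the smallest at the end away from the handle. Stand each upright, lid up, flat in the middle of its pocket, and do not drop or tip any on the way. Leave the tube rack and the wash bottle where they are.

Things in the scene. Friction and masses are not known exactly. Their poses are not given: they have to be found in the camera images.
- pot1_center (a point): Centre (half-way up, on the axis) of the largest of four like specimen pots: white round pot with a paper label and a red knurled screw lid, 92 mm tall in all; the lid is the top 16 mm and 57 mm across, the pot below it 51 mm across with a flat foot; about 160 g. z points up out of the lid. It starts standing on the steel tray. Grip it by the lid from above.
- pot2_center (a point): Centre (half-way up, on the axis) of the second largest of four like specimen pots: white round pot with a paper label and a red knurled screw lid, 76 mm tall in all; the lid is the top 16 mm and 50 mm across, the pot below it 45 mm across with a flat foot; about 110 g. z points up out of the lid. It starts standing on the steel tray. Grip it by the lid from above.
- pot3_center (a point): Centre (half-way up, on the axis) of the second smallest of four like specimen pots: white round pot with a paper label and a red knurled screw lid, 60 mm tall in all; the lid is the top 16 mm and 43 mm across, the pot below it 38 mm across with a flat foot; about 70 g. z points up out of the lid. It starts standing on the steel tray. Grip it by the lid from above.
- pot4_center (a point): Centre (half-way up, on the axis) of the smallest of four like specimen pots: white round pot with a paper label and a red knurled screw lid, 44 mm tall in all; the lid is the top 16 mm and 36 mm across, the pot below it 32 mm across with a flat foot; about 40 g. z points up out of the lid. It starts standing on the steel tray. Grip it by the lid from above.
- place1_floor (a point): Centre of the flat floor of the carrier pocket that is next to the handle. The carrier is fixed to the bench: a straight row of four equal beige blocks, 78 mm apart, each with one round pocket 68 mm across and 12 mm deep; the pocket floor is 20 mm and the rim 32 mm above the bench. A black loop handle sticks out of one end of the carrier only, 40 mm. x runs along the row towards the handle end, y across the row, z up.
- place2_floor (a point): Centre of the flat floor of the carrier pocket that is second from the handle. Pocket 68 mm across, 12 mm deep, floor 20 mm above the bench; x runs along the row towards the handle end, z up.
- place3_floor (a point): Centre of the flat floor of the carrier pocket that is third from the handle. Pocket 68 mm across, 12 mm deep, floor 20 mm above the bench; x runs along the row towards the handle end, z up.
- place4_floor (a point): Centre of the flat floor of the carrier pocket that is last, farthest from the handle. Pocket 68 mm across, 12 mm deep, floor 20 mm above the bench; x runs along the row towards the handle end, z up.
- tube_rack: Bystander: loose beige 40-hole tube rack, 86 x 245 x 62 mm, with two thin red-capped tubes standing 38 mm out of it; at the far side of the bench. Origin: centre of its underside; its long side runs along y.
- wash_bottle: Bystander: loose pale wash bottle with a blue cap and a bent spout, 68 mm across, 194 mm tall, at the right-hand side. Origin: centre of its underside.
There are look-alikes about, which are no part of the job. Leave any green look-alike of the part that bears pot1_center alone.

How it is judged:
By the outcome, as a careful person would: the job done as asked, in the order asked, and still so for the second after the job is handed in, with the robot touching nothing.
It also fails if it takes over 112 s, if anything falls off the work surface, if the arm or the gripper's body presses on something with over 40 N, if the wrist force passes 120 N, or if a joint passes its speed limit or range.

### The arm

A 6-joint arm with a two-finger parallel gripper is mounted at the origin on the work surface. World frame = base frame: x ahead of the robot, y to its left, z up, the work surface at z = 0. Lengths are in m, angles in rad, forces in N, time in s.
With the tool pointing down it reaches from about 0.3 to 0.775 m from the base axis. Payload 14.6 kg.
Tool frame: the origin (TCP) lies midway between the tips of the shut fingers; the grasp point (between the pads) lies 19 mm behind it (ctrl.hold_point_z is the distance from the TCP to the grasp point, in m); z points along the fingers, x is the direction in which the jaws open and shut, and the axes are right-handed (so a half turn about z gives the same grasp; the last joint's range is limited). The gripper opens to 94 mm and grips with 3 to 60 N. Pads are 16 mm wide; open, the fingers measure 119 mm over their backs; the gripper's body (75 mm by 177 mm) begins 78 mm behind the grasp point.
Start: joints at [1.174, 0.3, 1.521, -0, 1.321, -0.067], TCP at [0.178, 0.52, 0.185] pointing down, gripper open.
Joint ranges: [-3.03, 3.03], [-0.79, 2.21], [0.23, 2.52], [-1.04, 4.18], [0, 3.07], [-2.55, 2.55]. Speed limits (rad/s): [2.22, 2.22, 2.57, 3.14, 3.14, 3.14].

### API

Orientations are given as [roll, pitch, yaw] about the fixed x, y, z axes, in that order (R = Rz(yaw) Ry(pitch) Rx(roll)).
In Python, from station import ctrl, viewer, ticket, nets gives the robot as it stands.
- The arm moves only by the tool carry_out, never from a script. Its argument "commands" is one flat list of numbers, 7 for each row, row after row: the closure, from -1 (fully open) to 1 (shut), so that 0 is half open, then the shift along the world's x, y, z in cm, then the turn, a rotation vector about the world's x, y, z in rad. In form: [gripper, tx, ty, tz, ax, ay, az, gripper, tx, ty, tz, ax, ay, az, ...]. A call has 1 to 12 rows; each row is the pose to reach, as a shift and turn from the pose measured when the call began; what a row does not reach only later rows make up. A row lasts 1/12 s, in which the tool goes at most 41.7 mm and 7.16 degrees, less where a joint would pass 70% of its speed; a pose out of reach is approached as far as the arm can. A call with a gripper value outside its range is refused whole. The fingers move at their own pace and stop on an object; "force" is the grip in N (left out, the last holds). Time passes only in rows, so rows that repeat a pose let the fingers close. It gives the time, the measured TCP pose, the force and the opening at its end, in the units of the state.
- ctrl.get_obs(): the state, without advancing time (a new reading comes with each control period).
- viewer.camera(name): name is "scene" or "top" or "wrist"; returns (picture, depth): 420x560x3 uint8, blue, green, red; 420x560 float32, m along the optical axis (not along the pixel's ray), 0 where there is no reading.
- viewer.camera_info(name): a dict with "fx", "fy", "cx", "cy" (pixels), "D" ([k1, k2, p1, p2, k3] as OpenCV has them; the pictures are not rectified), "R" (3x3) and "t" (3): a world point X has camera coordinates R X + t. Camera axes: x right, y down, z forward; pixel columns grow to the right and rows downward; lengths in m; the calibration is good to about 2 mm. A picture is of the moment at which its call begins: read the wrist's pose just before it. camera_info takes no time and is no camera call; for the wrist camera it gives the pose at the moment of the call.
- ticket.hand_in(): hands the job in, once; it reports no verdict.
Trained networks look in the newest picture that a camera, given by its name, has taken for a name from the list of things; names that differ only in an ending like _2 or _b are one class to them, and where a whole thing is asked for, a point or a joint stands for the part that bears it (a point fixed in the world has none). Each returns a list of dicts, best first, with "confidence" (0 to 1); they miss things now and then, are a little off and sometimes report something else, mostly with a low value. They report only what shows in the picture. A call takes as long as a camera call. They do not tell look-alikes from the thing itself.
- nets.silhouettes(camera, thing): "region" (420x560 bool, what is visible of it) and "extent" ([left, top, right, bottom] in pixels, round what is visible of it).
The state is a dict: "time_s": time; "qpos": joint angles; "joint_vel": joint speeds; "tau": joint torques, N m; "ee_pos": TCP position; "eef_rot": TCP orientation; "force": force on the tool from outside, world axes, zero at the start; "moment": the same for the moment, N m; "grip_width": finger opening in m.
Only numpy, scipy, OpenCV 4.12 (cv2) and the standard library are available. Lean on these libraries where they do the work, as an engineer would, in place of code of your own. Each camera call takes 0.05 s, during which the arm holds its last target. There are 200 camera calls.

## Working session

There is one attempt and no reset: what is moved stays moved. The work goes in short steps, Python scripts to look and compute and a tool call to move; the robot and the scene stay as the last step left them, time stands still between calls to the robot, and variables do not carry over. Pictures are saved under pics/ and viewed, about 12 in all and at most 16, crops included, and the job is handed in when it is done.

Besides the shell and the picture viewer there is one more tool, called as name(argument=value, ...) on one line, values as JSON. carry_out: Moves the arm, as the interface text tells. Its arguments: {"type":"object","properties":{"commands":{"type":"array","items":{"type":"number"}},"force":{"type":"number"}},"required":["commands"]}

```bash
mkdir -p pics; cat > h.py <<'E'
import numpy as np, cv2
from station import ctrl, viewer, ticket, nets
def K(i): return np.array([[i["fx"],0,i["cx"]],[0,i["fy"],i["cy"]],[0,0,1.]])
def world(i,u,v,d):
    p=cv2.undistortPoints(np.array([[[u,v]]],float),K(i),np.array(i["D"],float))[0,0]
    return np.array(i["R"]).T@(np.array([p[0]*d,p[1]*d,d])-np.array(i["t"]))
def onplane(i,u,v,z):
    R=np.array(i["R"]); c=-R.T@np.array(i["t"]); r=world(i,u,v,1.)-c
    return c+r*(z-c[2])/r[2]
def cloud(i,dep):
    v,u=np.mgrid[0:420,0:560]; pts=np.stack([u,v],-1).reshape(-1,1,2).astype(float)
    p=cv2.undistortPoints(pts,K(i),np.array(i["D"],float))[:,0]; d=dep.reshape(-1,1)
    X=(np.hstack([p*d,d])-np.array(i["t"]))@np.array(i["R"]); X[d[:,0]==0]=np.nan
    return X.reshape(420,560,3)
E
python3 - <<'E'
from h import *
for n in("scene","top"):
    p,d=viewer.camera(n); cv2.imwrite(f"pics/{n}0.png",p); np.savez(f"{n}0.npz",p=p,d=d)
    i=viewer.camera_info(n); print(n,-np.array(i["R"]).T@i["t"],i["fx"],(d==0).mean())
    for t in("pot1_center","pot2_center","pot3_center","pot4_center"):
        print(t,[(r["extent"],round(r["confidence"],2)) for r in nets.silhouettes(n,t)])
print(ctrl.get_obs())
E
```

```text
scene [ 1.30092555 -0.42627396  1.01075627] 434.12803723237835 0.003796768707482993
pot1_center [([204.1, 155.4, 225.1, 187.9], 0.87), ([233.0, 175.5, 257.5, 206.7], 0.81)]
pot2_center [([197.0, 201.0, 214.0, 226.2], 0.72)]
pot3_center [([217.1, 234.0, 232.0, 255.9], 0.73)]
pot4_center [([262.2, 220.7, 274.0, 236.9], 0.54)]
top [ 0.3628387  -0.10203778  1.4600704 ] 525.3533000502073 0.004111394557823129
pot1_center [([292.4, 236.9, 310.5, 263.4], 0.86), ([194.7, 211.1, 219.2, 247.4], 0.62), ([309.8, 286.3, 334.8, 309.8], 0.6)]
pot2_center [([338.2, 227.1, 360.9, 246.7], 0.9)]
pot3_center [([334.9, 184.2, 351.5, 200.8], 0.73)]
pot4_center [([290.0, 193.0, 301.6, 205.0], 0.44)]
{'time_s': 0.5, 'qpos': array([ 1.17440639e+00,  2.99897958e-01,  1.52102105e+00,  3.01891525e-06,
        1.32069058e+00, -6.66016080e-02]), 'joint_vel': array([ 0.00070532, -0.00061767, -0.00103334, -0.00096484, -0.00273034,
       -0.00192558]), 'tau': array([-5.96791779e-05, -5.31346643e+01, -3.52733552e+01,  7.08856015e-02,
        2.13645876e-02, -1.25778065e-06]), 'ee_pos': array([0.17811   , 0.52034492, 0.18463779]), 'eef_rot': array([-3.14158861e+00,  1.67067425e-05,  1.24100725e+00]), 'force': array([-0.14743595,  0.35197945, -0.14415214]), 'moment': array([ 0.02610701,  0.0197616 , -0.04596458]), 'grip_width': 0.0938496389023927}
```

View pics/scene0.png

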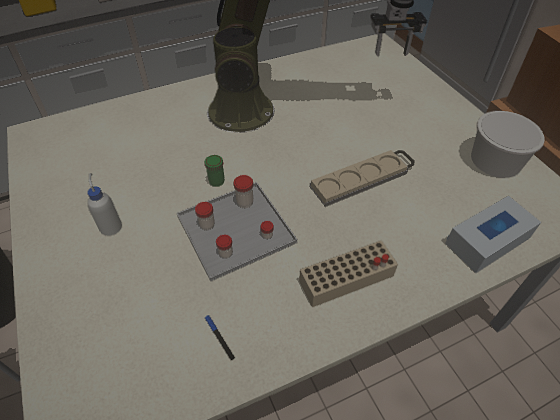

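View pics/top0.png

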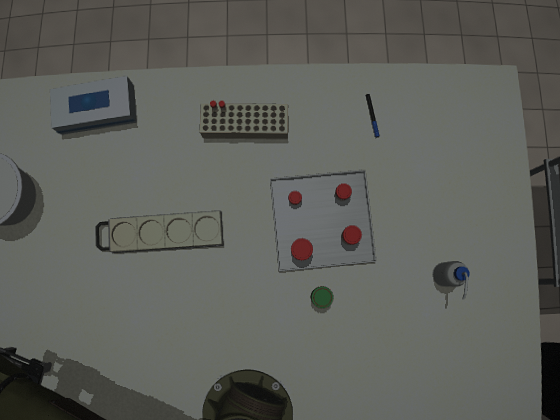

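Top view: the red lids in the tray are the largest at (302,249), second at (352,235), third at (343,191) and smallest at (295,198). Look-alikes are the green-lidded pot at (322,297), which I leave alone, and the red tube caps at (213,104) and (222,104). The carrier handle is at its left end, at (102,235).

```bash
python3 - <<'E'
from h import *
C={}
for n in("top","scene"):
    z=np.load(n+"0.npz"); i=viewer.camera_info(n); X=cloud(i,z["d"]); C[n]=X
    hsv=cv2.cvtColor(z["p"],cv2.COLOR_BGR2HSV)
    m=(((hsv[...,0]<8)|(hsv[...,0]>172))&(hsv[...,1]>120)&(hsv[...,2]>60)).astype(np.uint8)
    k,l,s,c=cv2.connectedComponentsWithStats(m)
    for j in range(1,k):
        if s[j,4]<30: continue
        P=X[l==j]; zt=np.nanpercentile(P[:,2],80); T=P[np.abs(P[:,2]-zt)<.004]
        # top-face circle
        (cx,cy),r=cv2.minEnclosingCircle(T[:,:2].astype(np.float32))
        print(n,c[j].round(1),s[j,4],"ztop",round(zt,4),"mean",T.mean(0).round(4),"circ",round(cx,4),round(cy,4),"d",round(2*r,4),len(T), "bbox y",np.nanpercentile(P[:,1],[1,99]).round(3))
# carrier from top: rim points
X=C["top"]; 
reg=np.zeros((420,560),bool); reg[200:262,80:232]=1
for lo,hi in((.012,.026),(.027,.038)):
    s=reg&(X[...,2]>lo)&(X[...,2]<hi); P=X[s]; print(lo,len(P),np.median(P[:,2]).round(4))
    k,l,st,c=cv2.connectedComponentsWithStats(s.astype(np.uint8))
    for j in range(1,k):
        if st[j,4]>60:
            Q=X[l==j]; print(c[j].round(1),st[j,4],Q.mean(0).round(4), cv2.minAreaRect(Q[:,:2].astype(np.float32)))
print("tray z",[X[v,u].round(4) for v,u in((215,320),(200,320),(320,400))])
z=np.load("top0.npz");cv2.imwrite("pics/crop1.png",np.hstack([cv2.resize(z["p"][195:265,85:235],None,fx=2.6,fy=2.6,interpolation=2),cv2.resize(z["p"][170:310,262:382],(390,182*2),interpolation=2)[:182]]))
E
```

```text
top [343.4 191. ] 186 ztop 0.0674 mean [ 0.6008 -0.2743  0.0665] circ 0.601 -0.2743 d 0.0414 122 bbox y [-0.295 -0.254]
top [294.7 197.2] 127 ztop 0.0519 mean [ 0.5893 -0.1418  0.0507] circ 0.5892 -0.1421 d 0.0343 84 bbox y [-0.16  -0.127]
top [351.8 234.5] 264 ztop 0.0838 mean [ 0.4793 -0.2905  0.0827] circ 0.4804 -0.2902 d 0.0482 171 bbox y [-0.313 -0.267]
top [301.5 249. ] 364 ztop 0.0999 mean [ 0.4441 -0.154   0.0988] circ 0.4446 -0.1553 d 0.0556 240 bbox y [-0.181 -0.13 ]
scene [243.1 182.6] 237 ztop 0.0964 mean [ 0.4481 -0.1575  0.0951] circ 0.4473 -0.157 d 0.0572 185 bbox y [-0.184 -0.131]
scene [203.7 208.7] 202 ztop 0.08 mean [ 0.4839 -0.2928  0.0788] circ 0.4832 -0.2924 d 0.0512 174 bbox y [-0.315 -0.269]
scene [266.6 226.2] 115 ztop 0.0482 mean [ 0.5919 -0.1448  0.0471] circ 0.592 -0.145 d 0.0368 84 bbox y [-0.162 -0.116]
scene [223.7 241.4] 177 ztop 0.0644 mean [ 0.6037 -0.2765  0.0631] circ 0.603 -0.2772 d 0.0435 143 bbox y [-0.296 -0.256]
scene [384.8 257.7] 45 ztop 0.0985 mean [0.8469 0.0716 0.098 ] circ 0.8456 0.0723 d 0.0186 26 bbox y [0.064 0.102]
scene [376.7 260.7
[... 433 characters left out ...]
9 0.2597 0.0208] ((0.5040246844291687, 0.2597390115261078), (0.06603565812110901, 0.06592285633087158), 18.17816925048828)
[123.5 234. ] 420 [0.501  0.3369 0.0205] ((0.5016207695007324, 0.3374991714954376), (0.06606870144605637, 0.06624911725521088), 67.61994934082031)
[156.4 247.9] 218 [0.4605 0.244  0.0191] ((0.46109047532081604, 0.2386966198682785), (0.35620176792144775, 0.03700648993253708), 86.3152084350586)
0.027 1808 0.0323
[164.  231.1] 1724 [0.5057 0.2193 0.0325] ((0.5057780742645264, 0.22221681475639343), (0.09370535612106323, 0.31945425271987915), 2.6755120754241943)
tray z [array([ 0.5441, -0.2135,  0.0027]), array([ 0.5874, -0.2154, -0.0027]), array([ 0.2453, -0.4269,  0.004 ])]
```

View pics/crop1.png

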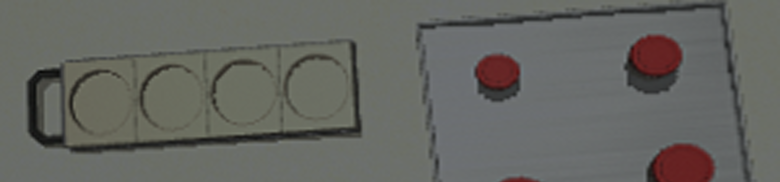

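carry_out(commands=[-1, 32.7, -30, 11.5, 0, 0, -1.19, -1, 32.7, -30, 11.5, 0, 0, -1.19, -1, 32.7, -30, 11.5, 0, 0, -1.19, -1, 32.7, -30, 11.5, 0, 0, -1.19, -1, 32.7, -30, 11.5, 0, 0, -1.19, -1, 32.7, -30, 11.5, 0, 0, -1.19, -1, 32.7, -30, 11.5, 0, 0, -1.19, -1, 32.7, -30, 11.5, 0, 0, -1.19, -1, 32.7, -30, 11.5, 0, 0, -1.19, -1, 32.7, -30, 11.5, 0, 0, -1.19, -1, 32.7, -30, 11.5, 0, 0, -1.19, -1, 32.7, -30, 11.5, 0, 0, -1.19], force=25)

```text
time_s: 1.5
ee_pos: [0.509, 0.216, 0.3009]
eef_rot: [3.141, -0.002, 0.046]
force: [-0.7, 0.1, 0.1]
grip_width: 0.0942
```

```bash
cat > wl.py <<'E'
import sys
from h import *
o=ctrl.get_obs(); print(o["time_s"],o["ee_pos"].round(4),o["eef_rot"].round(4),o["qpos"].round(2),o["grip_width"].round(4),o["force"].round(1))
i=viewer.camera_info("wrist"); p,d=viewer.camera("wrist"); np.savez("w.npz",p=p,d=d); cv2.imwrite(f"pics/{sys.argv[1]}.png",p)
X=cloud(i,d); np.save("X.npy",X); print("cam",(-np.array(i["R"]).T@i["t"]).round(3),i["fx"])
hsv=cv2.cvtColor(p,cv2.COLOR_BGR2HSV)
m=(((hsv[...,0]<8)|(hsv[...,0]>172))&(hsv[...,1]>120)&(hsv[...,2]>60)).astype(np.uint8)
k,l,s,c=cv2.connectedComponentsWithStats(m)
for j in range(1,k):
    if s[j,4]<300: continue
    P=X[l==j]; P=P[~np.isnan(P[:,0])]
    if len(P)<100: continue
    zt=np.nanpercentile(P[:,2],80); T=P[np.abs(P[:,2]-zt)<.004]
    (a,b),r=cv2.minEnclosingCircle(T[:,:2].astype(np.float32))
    print("lid",c[j].round(0),s[j,:4],"zt",zt.round(4),"circ",round(a,4),round(b,4),"d",round(2*r,4))
s=(X[...,2]>.012)&(X[...,2]<.027)&(X[...,0]>.44)&(X[...,0]<.57)&(X[...,1]>.05)&(X[...,1]<.39)
k,l,st,c=cv2.connectedComponentsWithStats(s.astype(np.uint8))
for j in range(1,k):
    if st[j,4]>600:
        Q=X[l==j]; (a,b),r=cv2.minEnclosingCircle(Q[:,:2].astype(np.float32)); print("pocket",c[j].round(0),st[j],"z",np.median(Q[:,2]).round(4),Q.mean(0).round(4),"circ",round(a,4),round(b,4),round(2*r,4))
E
python3 wl.py w1
```

```text
Traceback (most recent call last):
  File "wl.py", line 3, in <module>
    o=ctrl.get_obs(); print(o["time_s"],o["ee_pos"].round(4),o["eef_rot"].round(4),o["qpos"].round(2),o["grip_width"].round(4),o["force"].round(1))
                                                                                                      ^^^^^^^^^^^^^^^^^^^^^
AttributeError: 'float' object has no attribute 'round'
```

```bash
sed -i 's/o\["grip_width"\].round(4)/round(o["grip_width"],4)/' wl.py; python3 wl.py w1
```

```text
1.5 [0.509  0.216  0.3009] [ 3.1412e+00 -2.2000e-03  4.5700e-02] [ 0.34  0.25  1.32 -0.    1.57  0.29] 0.0942 [-0.7  0.1  0.1]
cam [0.505 0.291 0.501] 323.55873873341295
pocket [279.  88.] [ 255   63   49   51 1941] z 0.0198 [0.5    0.3346 0.0199] circ 0.5001 0.3342 0.0683
pocket [279. 145.] [ 256  121   47   48 1744] z 0.02 [0.5039 0.2555 0.02  ] circ 0.5039 0.2555 0.0683
pocket [279. 198.] [ 257  176   45   44 1518] z 0.02 [0.5078 0.1761 0.0201] circ 0.5078 0.1768 0.0679
pocket [279. 246.] [ 258  227   44   40 1327] z 0.0201 [0.5118 0.0968 0.0202] circ 0.5117 0.0987 0.0682
```

View pics/w1.png

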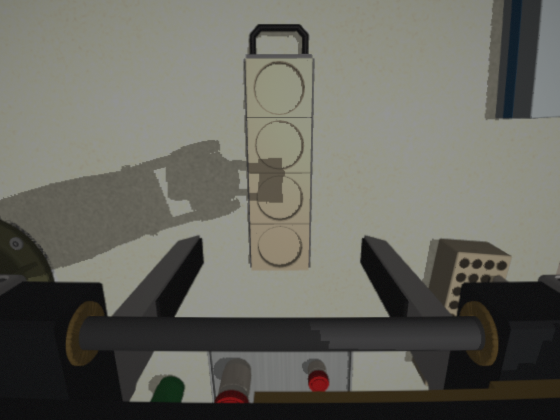

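Wrist view: the four pockets are at (279,88), (279,145), (279,198) and (279,246), with the handle at (279,38). Floors are at z 0.020 and 68 mm across, as described. Next I look at the pots from the wrist.

carry_out(commands=[-1, 2, -46, 0, 0, 0, 0, -1, 2, -46, 0, 0, 0, 0, -1, 2, -46, 0, 0, 0, 0, -1, 2, -46, 0, 0, 0, 0, -1, 2, -46, 0, 0, 0, 0, -1, 2, -46, 0, 0, 0, 0, -1, 2, -46, 0, 0, 0, 0, -1, 2, -46, 0, 0, 0, 0, -1, 2, -46, 0, 0, 0, 0, -1, 2, -46, 0, 0, 0, 0, -1, 2, -46, 0, 0, 0, 0, -1, 2, -46, 0, 0, 0, 0])

```text
time_s: 2.55
ee_pos: [0.5264, -0.2462, 0.2986]
eef_rot: [-3.141, 0.001, 0.044]
force: [-0.6, -0.3, -0.7]
grip_width: 0.0944
```

```bash
python3 wl.py w2
```

```text
2.55 [ 0.5264 -0.2462  0.2986] [-3.1415e+00  1.0000e-03  4.3700e-02] [-0.5   0.32  1.24 -0.    1.59 -0.54] 0.0944 [-0.6 -0.3 -0.7]
cam [ 0.523 -0.172  0.499] 323.55873873341295
lid [218. 104.] [194  80  48  49] zt 0.0969 circ 0.4449 -0.157 d 0.0572
lid [332. 102.] [319  88  27  28] zt 0.0489 circ 0.5889 -0.1444 d 0.0356
lid [334. 200.] [319 184  31  32] zt 0.0651 circ 0.6003 -0.2756 d 0.0431
lid [247. 210.] [229 192  37  37] zt 0.0811 circ 0.4807 -0.2911 d 0.0497
```

View pics/w2.png

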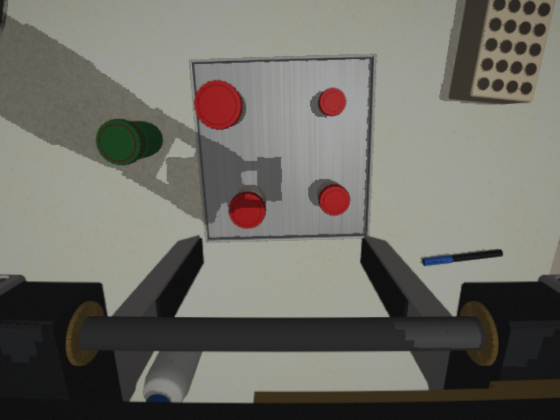

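The wrist view shows the lids at (218,104), (247,210), (334,200) and (332,102), with diameters of 57, 50, 43 and 36 mm, all as described. Lid tops put the tray at z≈0.005. The green pot at (125,142) is clear of the work. Pot1 is first.

carry_out(commands=[-1, -8.15, 8.9, -14.5, 0, 0, 0, -1, -8.15, 8.9, -14.5, 0, 0, 0, -1, -8.15, 8.9, -14.5, 0, 0, 0, -1, -8.15, 8.9, -14.5, 0, 0, 0, -1, -8.15, 8.9, -14.5, 0, 0, 0, -1, -8.15, 8.9, -14.5, 0, 0, 0, -1, -8.15, 8.9, -14.5, 0, 0, 0, -1, -8.15, 8.9, -17.5, 0, 0, 0, -1, -8.15, 8.9, -20.5, 0, 0, 0, -1, -8.15, 8.9, -22.9, 0, 0, 0, -1, -8.15, 8.9, -22.9, 0, 0, 0, -1, -8.15, 8.9, -22.9, 0, 0, 0])

```text
time_s: 3.6
ee_pos: [0.4461, -0.1556, 0.0707]
eef_rot: [-3.141, 0.001, 0.044]
force: [0.7, -0.8, 1.5]
grip_width: 0.0935
```

carry_out(commands=[1, 0, 0, 0, 0, 0, 0, 1, 0, 0, 0, 0, 0, 0, 1, 0, 0, 0, 0, 0, 0, 1, 0, 0, 0, 0, 0, 0, 1, 0, 0, 0, 0, 0, 0, 1, 0, 0, 0, 0, 0, 0, 1, 0, 0, 0, 0, 0, 0, 1, 0, 0, 0, 0, 0, 0], force=25)

```text
time_s: 4.27
ee_pos: [0.4462, -0.1556, 0.0709]
eef_rot: [-3.141, 0.0, 0.044]
force: [-0.9, 0.0, 3.5]
grip_width: 0.0556
```

carry_out(commands=[1, 0, 0, 1, 0, 0, 0, 1, 0, 0, 3, 0, 0, 0, 1, 0, 0, 6, 0, 0, 0, 1, 0.1, 0.5, 9, 0, 0, 0, 1, 0.3, 2, 10, 0, 0, 0, 1, 0.6, 4.5, 10, 0, 0, 0, 1, 0.9, 7.5, 10, 0, 0, 0, 1, 1.3, 11, 10, 0, 0, 0, 1, 1.7, 14.5, 10, 0, 0, 0, 1, 2.1, 18, 10, 0, 0, 0, 1, 2.4, 21, 10, 0, 0, 0, 1, 2.7, 23, 10, 0, 0, 0])

```text
time_s: 5.27
ee_pos: [0.4729, 0.0769, 0.1716]
eef_rot: [-3.141, 0.0, 0.046]
force: [0.5, -0.4, -1.2]
grip_width: 0.0557
```

carry_out(commands=[1, 0.1, 1.5, 0, 0, 0, 0, 1, 0.5, 4.5, 0, 0, 0, 0, 1, 0.8, 8, 0, 0, 0, 0, 1, 1.2, 11.5, 0, 0, 0, 0, 1, 1.6, 15, 0, 0, 0, 0, 1, 2, 18.5, 0, 0, 0, 0, 1, 2.3, 21.5, 0, 0, 0, 0, 1, 2.5, 24, 0, 0, 0, 0, 1, 2.7, 25.5, 0, 0, 0, 0, 1, 2.7, 25.9, 0, 0, 0, 0, 1, 2.7, 25.9, 0, 0, 0, 0, 1, 2.7, 25.9, 0, 0, 0, 0])

```text
time_s: 6.27
ee_pos: [0.4997, 0.3351, 0.1716]
eef_rot: [-3.141, 0.001, 0.045]
force: [-1.4, -1.0, -1.7]
grip_width: 0.0561
```

carry_out(commands=[1, 0.03, 0.05, -1, 0, 0, 0, 1, 0.03, 0.05, -3, 0, 0, 0, 1, 0.03, 0.05, -5, 0, 0, 0, 1, 0.03, 0.05, -6.5, 0, 0, 0, 1, 0.03, 0.05, -7.5, 0, 0, 0, 1, 0.03, 0.05, -8.1, 0, 0, 0, 1, 0.03, 0.05, -8.3, 0, 0, 0, 1, 0.03, 0.05, -8.45, 0, 0, 0, 1, 0.03, 0.05, -8.55, 0, 0, 0, 1, 0.03, 0.05, -8.6, 0, 0, 0, 1, 0.03, 0.05, -8.6, 0, 0, 0])

```text
time_s: 7.18
ee_pos: [0.5004, 0.336, 0.087]
eef_rot: [-3.14, -0.001, 0.046]
force: [-2.8, -0.3, 3.5]
grip_width: 0.0557
```

carry_out(commands=[-1, 0, 0, 0, 0, 0, 0, -1, 0, 0, 0, 0, 0, 0, -1, 0, 0, 0, 0, 0, 0, -1, 0, 0, 0, 0, 0, 0, -1, 0, 0, 0, 0, 0, 0, -1, 0, 0, 0.5, 0, 0, 0, -1, 0, 0, 2, 0, 0, 0, -1, 0, 0, 4.5, 0, 0, 0, -1, 0, 0, 8, 0, 0, 0, -1, 0, -2, 12, 0, 0, 0, -1, 0, -6, 14, 0, 0, 0, -1, 0, -10, 14, 0, 0, 0])

```text
time_s: 8.18
ee_pos: [0.5012, 0.2396, 0.2315]
eef_rot: [-3.138, -0.007, 0.048]
force: [0.7, 0.2, 0.5]
grip_width: 0.0938
```

```bash
python3 wl.py w3
```

```text
8.1833 [0.5012 0.2396 0.2315] [-3.1379 -0.0073  0.0479] [0.38 0.28 1.44 0.   1.41 0.33] 0.0938 [0.7 0.2 0.5]
cam [0.496 0.313 0.432] 323.55873873341295
lid [283.  98.] [254  67  60  63] zt 0.1129 circ 0.4991 0.3344 d 0.0578
pocket [264. 123.] [243  53  79 251 942] z 0.0203 [0.477  0.3049 0.0213] circ 0.4978 0.2248 0.3393
pocket [283. 169.] [ 257  142   54   54 2252] z 0.02 [0.5041 0.255  0.0201] circ 0.504 0.2551 0.0681
pocket [283. 228.] [ 258  204   51   49 1926] z 0.02 [0.5081 0.1753 0.0202] circ 0.5079 0.1769 0.0681
pocket [283. 282.] [ 259  261   49   43 1634] z 0.0201 [0.5119 0.0961 0.0203] circ 0.5118 0.0982 0.068
```

View pics/w3.png

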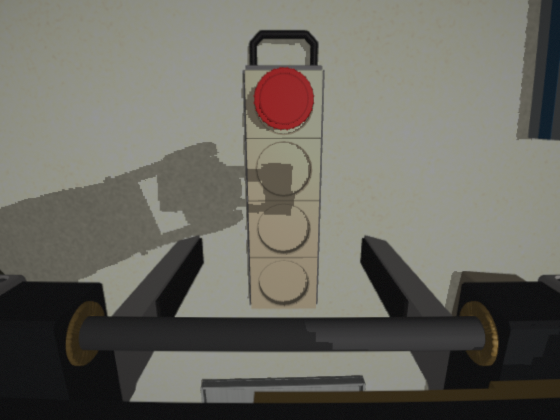

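Pot1 at (283,98) stands upright next to the handle, centred to about 1 mm. Pot2 is next.

carry_out(commands=[-1, -0.1, -3, 0, 0, 0, 0, -1, -0.2, -7, 0, 0, 0, 0, -1, -0.4, -11, 0, 0, 0, 0, -1, -0.6, -15, -1, 0, 0, 0, -1, -0.8, -19, -2, 0, 0, 0, -1, -1, -23, -3, 0, 0, 0, -1, -1.2, -27, -4, 0, 0, 0, -1, -1.4, -31, -5, 0, 0, 0, -1, -1.6, -35, -6, 0, 0, 0, -1, -1.7, -39, -7, 0, 0, 0, -1, -1.8, -43, -8, 0, 0, 0, -1, -1.9, -46, -8, 0, 0, 0])

```text
time_s: 9.23
ee_pos: [0.4811, -0.2295, 0.1486]
eef_rot: [-3.139, -0.004, 0.043]
force: [-0.0, 0.7, 0.4]
grip_width: 0.0941
```

carry_out(commands=[-1, 0, -3.5, 0, 0, 0, 0, -1, 0, -6.15, 0, 0, 0, 0, -1, 0, -6.15, 0, 0, 0, 0, -1, 0, -6.15, -1, 0, 0, 0, -1, 0, -6.15, -4, 0, 0, 0, -1, 0, -6.15, -7, 0, 0, 0, -1, 0, -6.15, -9, 0, 0, 0, -1, 0, -6.15, -9.45, 0, 0, 0, -1, 0, -6.15, -9.45, 0, 0, 0, -1, 0, -6.15, -9.45, 0, 0, 0])

```text
time_s: 10.07
ee_pos: [0.4816, -0.2907, 0.0551]
eef_rot: [-3.14, -0.004, 0.043]
force: [0.3, 0.2, 0.4]
grip_width: 0.0939
```

carry_out(commands=[1, 0, 0, 0, 0, 0, 0, 1, 0, 0, 0, 0, 0, 0, 1, 0, 0, 0, 0, 0, 0, 1, 0, 0, 0, 0, 0, 0, 1, 0, 0, 0, 0, 0, 0, 1, 0, 0, 0, 0, 0, 0, 1, 0, 0, 0, 0, 0, 0, 1, 0, 0, 0, 0, 0, 0, 1, 0, 0, 0, 0, 0, 0], force=25)

```text
time_s: 10.82
ee_pos: [0.4816, -0.2907, 0.0551]
eef_rot: [-3.14, -0.004, 0.043]
force: [-0.4, -0.2, -0.8]
grip_width: 0.0488
```

carry_out(commands=[1, 0, 0, 1, 0, 0, 0, 1, 0, 0, 3, 0, 0, 0, 1, 0, 0, 6, 0, 0, 0, 1, 0.1, 0.5, 9, 0, 0, 0, 1, 0.2, 2, 10, 0, 0, 0, 1, 0.3, 4.5, 10, 0, 0, 0, 1, 0.4, 7.5, 10, 0, 0, 0, 1, 0.5, 11, 10, 0, 0, 0, 1, 0.6, 14.5, 10, 0, 0, 0, 1, 0.7, 18, 10, 0, 0, 0, 1, 0.8, 21.5, 10, 0, 0, 0, 1, 0.9, 24.5, 10, 0, 0, 0])

```text
time_s: 11.82
ee_pos: [0.4898, -0.0429, 0.1548]
eef_rot: [-3.14, -0.004, 0.044]
force: [-0.6, -1.0, -1.0]
grip_width: 0.0487
```

carry_out(commands=[1, 0.2, 2, 0, 0, 0, 0, 1, 0.4, 5.5, 0, 0, 0, 0, 1, 0.6, 9.2, 0, 0, 0, 0, 1, 0.8, 13, 0, 0, 0, 0, 1, 1, 17, 0, 0, 0, 0, 1, 1.1, 20.7, 0, 0, 0, 0, 1, 1.2, 24, 0, 0, 0, 0, 1, 1.3, 27, 0, 0, 0, 0, 1, 1.4, 29, 0, 0, 0, 0, 1, 1.4, 29.9, 0, 0, 0, 0, 1, 1.4, 29.9, 0, 0, 0, 0, 1, 1.4, 29.9, 0, 0, 0, 0])

```text
time_s: 12.82
ee_pos: [0.5033, 0.2557, 0.1544]
eef_rot: [-3.14, -0.003, 0.045]
force: [-0.5, -0.9, -1.3]
grip_width: 0.0488
```

carry_out(commands=[1, 0.06, 0, -1, 0, 0, 0, 1, 0.06, 0, -3, 0, 0, 0, 1, 0.06, 0, -5, 0, 0, 0, 1, 0.06, 0, -6.5, 0, 0, 0, 1, 0.06, 0, -7.5, 0, 0, 0, 1, 0.06, 0, -8, 0, 0, 0, 1, 0.06, 0, -8.2, 0, 0, 0, 1, 0.06, 0, -8.3, 0, 0, 0, 1, 0.06, 0, -8.4, 0, 0, 0, 1, 0.06, 0, -8.45, 0, 0, 0, 1, 0.06, 0, -8.45, 0, 0, 0])

```text
time_s: 13.73
ee_pos: [0.5044, 0.2559, 0.0711]
eef_rot: [-3.139, -0.005, 0.045]
force: [-1.4, 0.1, 3.5]
grip_width: 0.049
```

Contact is felt (the z force flipped), so I release and retreat towards the tray.

carry_out(commands=[-1, 0, 0, 0, 0, 0, 0, -1, 0, 0, 0, 0, 0, 0, -1, 0, 0, 0, 0, 0, 0, -1, 0, 0, 0, 0, 0, 0, -1, 0, 0, 0, 0, 0, 0, -1, 0, 0, 0.5, 0, 0, 0, -1, 0, 0, 2, 0, 0, 0, -1, 0, 0, 4.5, 0, 0, 0, -1, 0, 0, 8, 0, 0, 0, -1, 0, -2, 12, 0, 0, 0, -1, 0, -6, 15, 0, 0, 0, -1, 0, -9, 16, 0, 0, 0])

```text
time_s: 14.73
ee_pos: [0.5046, 0.1665, 0.2343]
eef_rot: [-3.138, -0.009, 0.047]
force: [0.2, -0.6, 0.4]
grip_width: 0.0939
```

```bash
python3 wl.py w4
```

```text
14.7333 [0.5046 0.1665 0.2343] [-3.1385 -0.0086  0.047 ] [0.25 0.22 1.51 0.   1.41 0.2 ] 0.0939 [ 0.2 -0.6  0.4]
cam [0.499 0.24  0.434] 323.55873873341295
lid [283.  22.] [252   0  63  50] zt 0.1131 circ 0.4992 0.3331 d 0.0572
lid [283. 107.] [259  81  50  52] zt 0.0969 circ 0.5035 0.2548 d 0.0508
pocket [284.  55.] [254  32  59  38 672] z 0.0199 [0.5018 0.3171 0.02  ] circ 0.5002 0.3336 0.0687
pocket [283. 172.] [ 257  146   53   53 2198] z 0.02 [0.5079 0.177  0.0201] circ 0.5079 0.1773 0.068
pocket [283. 231.] [ 258  207   51   48 1884] z 0.0201 [0.5119 0.0974 0.0202] circ 0.5117 0.0989 0.068
```

Pot2 is centred within 1 mm, top at 0.097 (0.096 expected). Pot3 is next.

carry_out(commands=[-1, 0.7, -3, 0, 0, 0, 0, -1, 1.5, -6.8, 0, 0, 0, 0, -1, 2.3, -10.6, 0, 0, 0, 0, -1, 3.1, -14.4, -1, 0, 0, 0, -1, 3.9, -18.2, -2, 0, 0, 0, -1, 4.7, -22, -3, 0, 0, 0, -1, 5.5, -25.8, -4, 0, 0, 0, -1, 6.3, -29.6, -5, 0, 0, 0, -1, 7.1, -33.4, -6, 0, 0, 0, -1, 8, -37, -7, 0, 0, 0, -1, 8.8, -40.6, -8, 0, 0, 0, -1, 9.5, -44, -9, 0, 0, 0])

```text
time_s: 15.78
ee_pos: [0.6006, -0.2813, 0.1464]
eef_rot: [-3.14, -0.012, 0.043]
force: [0.8, 0.6, -0.6]
grip_width: 0.0937
```

carry_out(commands=[-1, 0, 0.6, 0, 0, 0.012, 0, -1, 0, 0.6, 0, 0, 0.012, 0, -1, 0, 0.6, -1, 0, 0.012, 0, -1, 0, 0.6, -4, 0, 0.012, 0, -1, 0, 0.6, -7, 0, 0.012, 0, -1, 0, 0.6, -9.5, 0, 0.012, 0, -1, 0, 0.6, -10.6, 0, 0.012, 0, -1, 0, 0.6, -10.85, 0, 0.012, 0, -1, 0, 0.6, -10.85, 0, 0.012, 0, -1, 0, 0.6, -10.85, 0, 0.012, 0])

```text
time_s: 16.62
ee_pos: [0.6015, -0.2754, 0.0397]
eef_rot: [-3.14, -0.002, 0.043]
force: [-0.1, 1.2, 0.3]
grip_width: 0.0942
```

carry_out(commands=[1, 0, 0, 0, 0, 0, 0, 1, 0, 0, 0, 0, 0, 0, 1, 0, 0, 0, 0, 0, 0, 1, 0, 0, 0, 0, 0, 0, 1, 0, 0, 0, 0, 0, 0, 1, 0, 0, 0, 0, 0, 0, 1, 0, 0, 0, 0, 0, 0, 1, 0, 0, 0, 0, 0, 0, 1, 0, 0, 0, 0, 0, 0, 1, 0, 0, 0, 0, 0, 0], force=25)

```text
time_s: 17.45
ee_pos: [0.6015, -0.2754, 0.0397]
eef_rot: [-3.14, -0.002, 0.043]
force: [0.0, -0.0, -0.2]
grip_width: 0.0416
```

carry_out(commands=[1, 0, 0, 1, 0, 0, 0, 1, 0, 0, 3, 0, 0, 0, 1, 0, 0, 6, 0, 0, 0, 1, -0.1, 0.5, 9, 0, 0, 0, 1, -0.4, 2, 10, 0, 0, 0, 1, -0.9, 4.5, 10, 0, 0, 0, 1, -1.6, 7.5, 10, 0, 0, 0, 1, -2.3, 11, 10, 0, 0, 0, 1, -3, 14.5, 10, 0, 0, 0, 1, -3.7, 18, 10, 0, 0, 0, 1, -4.3, 21, 10, 0, 0, 0, 1, -4.8, 23.5, 10, 0, 0, 0])

```text
time_s: 18.45
ee_pos: [0.5529, -0.0383, 0.1406]
eef_rot: [-3.14, -0.002, 0.044]
force: [0.5, 0.2, -0.1]
grip_width: 0.0419
```

carry_out(commands=[1, -0.3, 1.5, 0, 0, 0, 0, 1, -0.9, 4.5, 0, 0, 0, 0, 1, -1.6, 7.8, 0, 0, 0, 0, 1, -2.3, 11, 0, 0, 0, 0, 1, -3, 14, 0, 0, 0, 0, 1, -3.6, 17, 0, 0, 0, 0, 1, -4.1, 19.5, 0, 0, 0, 0, 1, -4.4, 21, 0, 0, 0, 0, 1, -4.5, 21.5, 0, 0, 0, 0, 1, -4.5, 21.5, 0, 0, 0, 0, 1, -4.5, 21.5, 0, 0, 0, 0])

```text
time_s: 19.37
ee_pos: [0.5081, 0.1761, 0.1409]
eef_rot: [-3.14, -0.003, 0.044]
force: [-0.2, -0.9, -1.0]
grip_width: 0.0418
```

carry_out(commands=[1, 0, 0.1, -1, 0, 0, 0, 1, 0, 0.1, -3, 0, 0, 0, 1, 0, 0.1, -5, 0, 0, 0, 1, 0, 0.1, -6.5, 0, 0, 0, 1, 0, 0.1, -7.5, 0, 0, 0, 1, 0, 0.1, -8.1, 0, 0, 0, 1, 0, 0.1, -8.4, 0, 0, 0, 1, 0, 0.1, -8.55, 0, 0, 0, 1, 0, 0.1, -8.65, 0, 0, 0, 1, 0, 0.1, -8.65, 0, 0, 0, 1, 0, 0.1, -8.65, 0, 0, 0])

```text
time_s: 20.28
ee_pos: [0.5085, 0.1772, 0.0556]
eef_rot: [-3.14, -0.004, 0.044]
force: [-3.4, -1.5, 6.6]
grip_width: 0.0416
```

carry_out(commands=[-1, 0, 0, 0, 0, 0, 0, -1, 0, 0, 0, 0, 0, 0, -1, 0, 0, 0, 0, 0, 0, -1, 0, 0, 0, 0, 0, 0, -1, 0, 0, 0, 0, 0, 0, -1, 0, 0, 0.5, 0, 0, 0, -1, 0, 0, 2, 0, 0, 0, -1, 0, 0, 4.5, 0, 0, 0, -1, 0, 0, 8, 0, 0, 0, -1, 0, -2, 12, 0, 0, 0, -1, 0, -5, 15, 0, 0, 0, -1, 0, -8, 17, 0, 0, 0])

```text
time_s: 21.28
ee_pos: [0.5087, 0.097, 0.2289]
eef_rot: [-3.14, -0.007, 0.046]
force: [0.5, -0.2, 0.3]
grip_width: 0.094
```

```bash
python3 wl.py w5
```

```text
21.2833 [0.5087 0.097  0.2289] [-3.1399 -0.0072  0.046 ] [0.12 0.19 1.55 0.   1.39 0.07] 0.094 [ 0.5 -0.2  0.3]
cam [0.504 0.171 0.429] 323.55873873341295
lid [283.  31.] [257   2  53  59] zt 0.0969 circ 0.503 0.254 d 0.0509
lid [283. 116.] [263  95  41  42] zt 0.081 circ 0.508 0.1759 d 0.0431
lid [330. 357.] [318 351  25  16] zt 0.0492 circ 0.5901 -0.1446 d 0.0354
pocket [283.  60.] [253  33  60  44 789] z 0.0199 [0.505 0.241 0.02 ] circ 0.5039 0.256 0.0688
pocket [282. 113.] [ 255   86   57   59 1214] z 0.0199 [0.5067 0.1801 0.0201] circ 0.5078 0.1781 0.0688
pocket [283. 179.] [ 256  153   54   53 2222] z 0.02 [0.5117 0.0988 0.0201] circ 0.5116 0.0995 0.0682
```

Pot3 is centred within about 1.5 mm. For pot4, the fingers open only part way, to stay inside the tray rim.

carry_out(commands=[-0.4, 1, -3, 0, 0, 0, 0, -0.4, 2.2, -6.6, -1, 0, 0, 0, -0.4, 3.4, -10.2, -2, 0, 0, 0, -0.4, 4.6, -13.8, -4, 0, 0, 0, -0.4, 5.8, -17.4, -6, 0, 0, 0, -0.4, 7, -21, -8, 0, 0, 0, -0.4, 7.8, -23.5, -10, 0, 0, 0, -0.4, 8, -24.15, -11, 0, 0, 0, -0.4, 8, -24.15, -11, 0, 0, 0, -0.4, 8, -24.15, -11, 0, 0, 0])

```text
time_s: 22.17
ee_pos: [0.5898, -0.1488, 0.1228]
eef_rot: [-3.141, -0.011, 0.043]
force: [0.5, -0.4, 0.5]
grip_width: 0.0657
```

```bash
python3 - <<'E'
from h import *
o=ctrl.get_obs();print(o["ee_pos"],o["eef_rot"],o["grip_width"])
z=np.load("top0.npz");X=cloud(viewer.camera_info("top"),z["d"])
for u in range(164,180): print(X[u,300].round(4),z["p"][u,300])
E
```

```text
[ 0.58977054 -0.1487646   0.12277578] [-3.14058038 -0.01135889  0.04275975] 0.0657382873247063
[ 0.69   -0.1614  0.0086] [103 110 107]
[ 0.6884 -0.1616  0.0025] [106 111 108]
[ 0.6856 -0.1615  0.002 ] [107 111 108]
[ 0.6823 -0.1614  0.0038] [106 111 107]
[ 0.6791 -0.1612  0.0052] [107 112 108]
[ 0.6769 -0.1613  0.0023] [107 111 108]
[ 0.6746 -0.1613 -0.0008] [107 111 108]
[ 0.6706 -0.161   0.0046] [106 111 108]
[ 0.6681 -0.161   0.0029] [105 111 108]
[ 0.6652 -0.1609  0.0027] [105 111 108]
[ 0.6626 -0.1609  0.0014] [106 113 109]
[ 0.6577 -0.1604  0.0111] [100 104 100]
[ 0.6528 -0.1599  0.0212] [81 82 79]
[ 0.6525 -0.1604  0.0085] [54 54 52]
[ 0.6512 -0.1606  0.0009] [51 51 49]
[ 0.6479 -0.1604  0.0027] [101 100  97]
```

carry_out(commands=[-0.4, -0.05, 0.4, 0, 0, 0.01, 0, -0.4, -0.05, 0.4, 0, 0, 0.01, 0, -0.4, -0.05, 0.4, -1, 0, 0.01, 0, -0.4, -0.05, 0.4, -4, 0, 0.01, 0, -0.4, -0.05, 0.4, -7, 0, 0.01, 0, -0.4, -0.05, 0.4, -9, 0, 0.01, 0, -0.4, -0.05, 0.4, -10, 0, 0.01, 0, -0.4, -0.05, 0.4, -10.1, 0, 0.01, 0, -0.4, -0.05, 0.4, -10.1, 0, 0.01, 0])

```text
time_s: 22.92
ee_pos: [0.5896, -0.1445, 0.0223]
eef_rot: [-3.14, -0.002, 0.043]
force: [0.4, 0.4, 0.3]
grip_width: 0.0659
```

carry_out(commands=[1, 0, 0, 0, 0, 0, 0, 1, 0, 0, 0, 0, 0, 0, 1, 0, 0, 0, 0, 0, 0, 1, 0, 0, 0, 0, 0, 0, 1, 0, 0, 0, 0, 0, 0, 1, 0, 0, 0, 0, 0, 0, 1, 0, 0, 0, 0, 0, 0, 1, 0, 0, 0, 0, 0, 0], force=25)

```text
time_s: 23.58
ee_pos: [0.5898, -0.1446, 0.0227]
eef_rot: [-3.141, -0.002, 0.043]
force: [-1.1, 0.4, 6.0]
grip_width: 0.0349
```

carry_out(commands=[1, 0, 0, 1, 0, 0, 0, 1, 0, 0, 3, 0, 0, 0, 1, 0, 0, 6, 0, 0, 0, 1, -0.2, 0.5, 9, 0, 0, 0, 1, -0.6, 2, 10, 0, 0, 0, 1, -1.4, 4.5, 10, 0, 0, 0, 1, -2.4, 7.5, 10, 0, 0, 0, 1, -3.5, 11, 10, 0, 0, 0, 1, -4.6, 14.5, 10, 0, 0, 0, 1, -5.6, 17.5, 10, 0, 0, 0, 1, -6.6, 20.5, 10, 0, 0, 0, 1, -7.2, 22.5, 10, 0, 0, 0])

```text
time_s: 24.58
ee_pos: [0.5167, 0.0826, 0.1233]
eef_rot: [-3.14, -0.002, 0.044]
force: [0.1, -1.3, -0.3]
grip_width: 0.0349
```

carry_out(commands=[1, -0.4, 1.2, 0, 0, 0, 0, 1, -0.6, 1.8, 0, 0, 0, 0, 1, -0.6, 1.8, 0, 0, 0, 0, 1, -0.6, 1.8, 0, 0, 0, 0])

```text
time_s: 24.92
ee_pos: [0.5109, 0.1003, 0.1236]
eef_rot: [-3.14, -0.003, 0.044]
force: [0.1, 0.6, -0.9]
grip_width: 0.0349
```

carry_out(commands=[1, 0.08, -0.1, -1, 0, 0, 0, 1, 0.08, -0.1, -3, 0, 0, 0, 1, 0.08, -0.1, -5, 0, 0, 0, 1, 0.08, -0.1, -6.5, 0, 0, 0, 1, 0.08, -0.1, -7.5, 0, 0, 0, 1, 0.08, -0.1, -8.1, 0, 0, 0, 1, 0.08, -0.1, -8.35, 0, 0, 0, 1, 0.08, -0.1, -8.5, 0, 0, 0, 1, 0.08, -0.1, -8.58, 0, 0, 0, 1, 0.08, -0.1, -8.58, 0, 0, 0, 1, 0.08, -0.1, -8.58, 0, 0, 0])

```text
time_s: 25.83
ee_pos: [0.5122, 0.0991, 0.0387]
eef_rot: [-3.14, -0.004, 0.044]
force: [-2.1, -1.6, 6.0]
grip_width: 0.0347
```

carry_out(commands=[-0.4, 0, 0, 0, 0, 0, 0, -0.4, 0, 0, 0, 0, 0, 0, -0.4, 0, 0, 0, 0, 0, 0, -0.4, 0, 0, 0, 0, 0, 0, -0.4, 0, 0, 0, 0, 0, 0, -0.4, 0, 0, 0.5, 0, 0, 0, -0.4, 0, 0, 2, 0, 0, 0, -0.4, 0, 0, 4.5, 0, 0, 0, -0.4, 0, 0, 8, 0, 0, 0, -0.4, 0, 0, 12, 0, 0, 0, -0.4, 0, 0, 16, 0, 0, 0, -0.4, 0, 3, 20, 0, 0, 0])

```text
time_s: 26.83
ee_pos: [0.5124, 0.1221, 0.2355]
eef_rot: [-3.141, -0.006, 0.042]
force: [1.3, 0.3, 0.1]
grip_width: 0.0657
```

carry_out(commands=[-1, 0, 3, 4, 0, 0, 0, -1, 0, 3, 8, 0, 0, 0, -1, 0, 3, 10, 0, 0, 0, -1, 0, 3, 10, 0, 0, 0])

```text
time_s: 27.17
ee_pos: [0.5131, 0.1529, 0.342]
eef_rot: [-3.139, -0.015, 0.043]
force: [-0.7, -0.4, 0.5]
grip_width: 0.089
```

```bash
python3 wl.py w6; python3 - <<'E'
from h import *
p,d=viewer.camera("scene"); a=np.load("w.npz")["p"]
cv2.imwrite("pics/fin.png",np.hstack([cv2.resize(a,(400,300)),cv2.resize(p[130:280,190:430],(400,300))[:,:400]]))
q,e=viewer.camera("top")
D=np.abs(q.astype(int)-np.load("top0.npz")["p"]).max(2); print("rack,bottle change",D[95:142,195:292].max(),D[255:300,430:475].max())
E
```

```text
27.1667 [0.5131 0.1529 0.342 ] [-3.1391 -0.0152  0.0427] [ 0.22  0.19  1.3  -0.    1.64  0.18] 0.089 [-0.7 -0.4  0.5]
cam [0.507 0.227 0.542] 323.55873873341295
lid [274.  31.] [251   5  46  52] zt 0.113 circ 0.4991 0.334 d 0.057
lid [275.  99.] [256  80  38  39] zt 0.097 circ 0.503 0.2547 d 0.0504
lid [276. 157.] [261 143  30  30] zt 0.0811 circ 0.5078 0.1766 d 0.0428
lid [277. 206.] [265 194  24  24] zt 0.065 circ 0.5122 0.1003 d 0.0359
pocket [276. 148.] [255 132  43  43 712] z 0.02 [0.5071 0.1845 0.0201] circ 0.5077 0.1773 0.068
pocket [276. 199.] [256 182  42  40 777] z 0.0201 [0.511  0.1023 0.0203] circ 0.5118 0.0982 0.0681
rack,bottle change 20 20
```

View pics/fin.png

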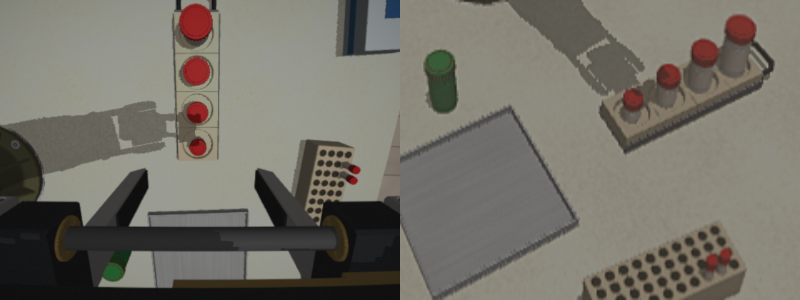

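All four stand upright in size order (lids at (196,22) to (198,147) in the left half, and upright in the scene view). I'm handing the job in.

```bash
python3 -c "
from h import *
print(ticket.hand_in())"
```

```text
the job is handed in; nothing more can be done
None
```

All four red-lidded pots stand upright in the carrier, one to a pocket, running from the largest next to the handle to the smallest at the far end. I handed the job in at about 27 s of the 112 s allowed.

- **Position:** in the last wrist view each lid is within about 2 mm of its pocket centre.
- **Height:** the lid tops are at 0.113, 0.097, 0.081 and 0.065 m. Each is 1 mm above the nominal height, most likely camera bias, since the pots had been released.
- **Bystanders:** the tube rack and wash bottle look unchanged between the first and last top views, with only small pixel differences. I left the green look-alike alone.
- **Disagreement:** the top and scene cameras differed by about 3 mm at the start. I used the wrist camera's positions instead, because they matched the stated lid and pocket sizes.

No check failed.

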